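Shut and lock the one open valve in a bench air-valve bank

ROBOT

A 6-joint arm with a two-finger parallel gripper is mounted at the origin on the work surface. World frame = base frame: x ahead of the robot, y to its left, z up, the work surface at z = 0. Lengths are in mm, angles in degrees, forces in N, time in s.
With the tool pointing down it reaches from about 300 to 850 mm from the base axis. Payload 4.2 kg.
Tool frame: the origin (TCP) lies on the centre line of the jaws, within the pads' length; the fingertips stand 14 mm ahead of it and the grasp point (between the pads) lies 5 mm behind it; z points along the fingers, y is the direction in which the jaws open and shut (so a half turn about z gives the same grasp; the last joint's range is limited). The gripper opens to 91 mm and grips with 3 to 60 N. Pads are 32 mm wide; open, the fingers measure 118 mm over their backs; the gripper's body (76 mm by 178 mm) begins 60 mm behind the grasp point.
Start: joints at [71.276, 18.312, 89.639, -0, 72.044, -1.146], TCP at [173.657, 548.165, 227.976] pointing down, gripper open.
Joint ranges: [-177.97, 177.97], [-48.28, 115.42], [12.27, 149.76], [-77.06, 257.06], [2.81, 150.46], [-146.56, 146.56]. Speed limits (degrees/s): [147.25, 147.25, 180, 180, 180, 180].

INTERFACE

Orientations are given as [roll, pitch, yaw] about the fixed x, y, z axes, in that order (R = Rz(yaw) Ry(pitch) Rx(roll)).
In Python, from workcell import env gives the robot as it stands.
- The arm moves only by the tool play_rows, never from a script. Its argument "increments" is a list of rows, each a list of 5 numbers: the shift along the world's x, y, z in mm, then the turn about the world's z in degrees, then the closure, from 0 (fully open) to 1 (shut). In form: [[x, y, z, yaw, fingers], ...]. A call has 1 to 20 rows; each row shifts and turns the commanded pose from where the row before left it; what a row does not reach is not made up. A row lasts 1/8 s, in which the tool goes at most 62.5 mm and 10.7 degrees, less where a joint would pass 70% of its speed; a pose out of reach is approached as far as the arm can. A call is refused whole if a number of a shift passes 62.5 or a number of a turn 10.7, either way. A call with a gripper value outside its range is refused whole. The fingers move at their own pace and stop on an object; "newtons" is the grip in N (left out, the last holds). Time passes only in rows, so rows that do not move let the fingers close. It gives the time, the measured TCP pose, the force and the opening at its end, in the units of the state.
- env.state(): the state, without advancing time (a new reading comes with each control period).
- env.grab_frame(name): name is "scene" or "top" or "wrist"; returns the picture (400x640x3 uint8, red, green, blue); there is no depth.
- env.calibration(name): a dict with "fx", "fy", "cx", "cy" (pixels), "R" (3x3) and "t" (3): a world point X has camera coordinates R X + t; the wrist camera has in their place "hand_eye" (4x4, takes a point from camera to tool coordinates, whose origin is the TCP and whose axes are the flange's). Camera axes: x right, y down, z forward; pixel columns grow to the right and rows downward; lengths in mm; the calibration is good to about 2 mm. The wrist camera is an equidistant fisheye: a pixel r from the principal point sees the ray r / f radians off the axis. A picture is of the moment at which its call begins: read the wrist's pose just before it. calibration takes no time and is no camera call.
- env.job_done(): hands the job in, once; it reports no verdict.
The state is a dict: "time_s": time; "qpos": joint angles; "qvel": joint speeds; "effort": joint torques, N m; "ee_pos": TCP position; "ee_rot": TCP orientation; "force": force on the tool from outside, world axes, zero at the start; "torque": the same for the moment, N m; "gripper_width": finger opening in mm.
Only numpy, scipy, OpenCV 4.12 (cv2) and the standard library are available. Lean on these libraries where they do the work, as an engineer would, in place of code of your own. Each camera call takes 0.05 s, during which the arm holds its last target.

TASK

One of the valves in the bank on the repair bench has been left open: its knob stands a little prouder than the others. Turn that knob clockwise until you feel it come up against its stop, without forcing it, then press it straight down until it is fully home and locked like its neighbours, and let go. Do not brush the neighbouring knobs, and leave the things lying around alone.

Things in the scene. Friction and masses are not known exactly. Their poses are not given: they have to be found in the camera images.
- bank: the valve bank, fixed: flat 74 x 330 x 26 mm aluminium rail with five grey 46 mm square valve blocks in a row, 58 mm apart, tops 56 mm above the rail's underside, an upright knob on each. Couplers stick out to 47 mm on the +x side, 41 mm up; pipe at the +y end, flat gauge (28 mm high) at the -y end. Origin: centre of the rail's underside; y along the row, x across it, z up
- valve_knob: the open valve's knob, in one of the three inner places: black, round, fluted, 32 mm wide, 24 mm tall, on a 30 mm wide bonnet. It stands 6 mm higher than the shut ones. Origin: centre of its underside, on its vertical axis, z up; this is 92 mm above the rail's underside now, 86 mm when pressed home. Below its rim is free space down to the block top (56 mm) but for the bonnet
- valve_stem: the bright neck, 28 mm wide, under that knob; it rises and sinks with it but does not turn. Origin as the knob's. The knob turns stiffly (0.06 N m), clockwise seen from above to shut, and meets its end stop after 0.5 to 1.2 rad. Where the stop lies differs each time, nothing outside shows it and the axes of these poses do not tell it: it is felt as a sudden rise of the turning moment
- valve_inside: hidden catch plate in that valve: stop, ledge and slot bottom, on which a pin under the knob bears 11.5 mm off the axis (0.1 N m beyond friction = 8.7 N); over 30 N bends it. Only within 0.07 rad of the stop can the knob be pushed down its 6 mm (3 N friction) to bottom; elsewhere it lands on the ledge after 1.5 mm. It stays where left. Origin: on the axis at the block top; axes tell nothing
- shut_1: a shut, locked valve at the -y end of the row: a black round fluted knob 32 mm in diameter and 24 mm tall on a 30 mm wide dark steel bonnet, fixed, its knob's underside 86 mm and top 110 mm above the rail's underside. Origin: on its axis at the block top, 56 mm above the rail's underside
- shut_2: a shut, locked valve in an inner place: a black round fluted knob 32 mm in diameter and 24 mm tall on a 30 mm wide dark steel bonnet, fixed, its knob's underside 86 mm and top 110 mm above the rail's underside. Origin: on its axis at the block top, 56 mm above the rail's underside
- shut_3: a shut, locked valve in an inner place: a black round fluted knob 32 mm in diameter and 24 mm tall on a 30 mm wide dark steel bonnet, fixed, its knob's underside 86 mm and top 110 mm above the rail's underside. Origin: on its axis at the block top, 56 mm above the rail's underside
- shut_4: a shut, locked valve at the +y end of the row: a black round fluted knob 32 mm in diameter and 24 mm tall on a 30 mm wide dark steel bonnet, fixed, its knob's underside 86 mm and top 110 mm above the rail's underside. Origin: on its axis at the block top, 56 mm above the rail's underside
- flux_jar: amber jar with black cap, 42 mm wide, 42 mm tall, standing loose; origin: centre of its underside
- solder_reel: reel, black flanges, 56 mm wide, 34 mm tall, lying loose on a flange; origin: centre of its underside
- screwdriver: screwdriver, 160 mm long, lying loose; origin below its middle, x along it
- board_holder: black holder with a circuit board, 60 x 110 mm, 16 mm high, standing loose; origin: centre of its underside

How it is judged (in metres and radians):
At the end, for the whole second after the job is handed in: the knob that stood proud is fully home: its underside no more than 87.5 mm above the rail's underside (within 1.5 mm of its neighbours), which it can reach only on its end stop; it is at rest and let go (z of valve_knob in the frame of bank below 0.0875 m and angular speed of valve_knob below 0.1 rad/s and linear speed of valve_knob below 0.005 m/s); the robot touches nothing.
It fails at once if the valve is forced: its knob bears on the stop, the ledge or the slot bottom inside with more than 30 N (contact force between valve_knob and valve_inside above 30 N).
It fails at once if a neighbouring knob is brushed (more than 1 N) (contact force between anything else and shut_1 above 1 N or contact force between anything else and shut_2 above 1 N or contact force between anything else and shut_3 above 1 N or contact force between anything else and shut_4 above 1 N).
It fails at once if a thing lying around is shifted more than 10 mm (distance of any of flux_jar, solder_reel, screwdriver, board_holder from where it was at the start of the episode above 0.01 m).
It also fails if it takes over 61 s, if anything falls off the work surface, if the arm or the gripper's body presses on something with over 40 N, if the wrist force passes 120 N, or if a joint passes its speed limit or range.

## Working session

There is one attempt and no reset: what is moved stays moved. The work goes in short steps, Python scripts to look and compute and a tool call to move; the robot and the scene stay as the last step left them, time stands still between calls to the robot, and variables do not carry over. Pictures are saved under pics/ and viewed, and the job is handed in when it is done.

Besides the shell and the picture viewer there is one more tool, called after ">>>" as name([rows], argument=value, ...), one row to a line, values as JSON. play_rows: Moves the arm, as the interface text tells. Its arguments: {"type":"object","properties":{"increments":{"type":"array"},"newtons":{"type":"number"}},"required":["increments"]}

```bash
mkdir -p pics; ls
python3 - <<'E'
from workcell import env
import cv2
s=env.state();print({k:s[k] for k in s})
for n in ("scene","top","wrist"):
    cv2.imwrite(f"pics/{n}0.png",env.grab_frame(n)[:,:,::-1])
    print(n,env.calibration(n))
E
```

```text
pics
{'time_s': 0.0, 'qpos': array([ 7.12757311e+01,  1.83512258e+01,  8.97073744e+01, -1.58896316e-03,
        7.20431410e+01, -1.14731695e+00]), 'qvel': array([ 0.08737997, -0.04852104,  0.01526544, -0.04003103,  0.06046887,
        0.06313129]), 'effort': array([ 1.16214629e-03, -4.12462056e+01, -2.31983739e+01,  7.27124722e-02,
        4.60103306e-02, -1.41162245e-04]), 'ee_pos': array([173.50679082, 547.68719485, 227.11785952]), 'ee_rot': array([-1.79898249e+02, -5.26787402e-04,  1.62423539e+02]), 'force': array([0.90123517, 0.05154375, 0.0649251 ]), 'torque': array([ 0.01906917,  0.00951685, -0.00134929]), 'gripper_width': 91.17396060640371}
scene {'fx': 363.09647327330595, 'fy': 363.09647327330595, 'cx': 315.2490202435081, 'cy': 195.07138303624603, 'R': array([[ 0.44701174,  0.89446425,  0.01068723],
       [ 0.72822628, -0.35694348, -0.58504515],
       [-0.51948723,  0.26930478, -0.8109303 ]]), 't': array([-269.22264723, -352.77853458, 1036.30766673])}
top {'fx': 395.8932539708905, 'fy': 395.8932539708905, 'cx': 308.58203920467054, 'cy': 197.53515546369937, 'R': array([[-0.20906548, -0.97788968, -0.00483636],
       [-0.95256997,  0.20476572, -0.22512539],
       [ 0.22113812, -0.04245897, -0.9743178 ]]), 't': array([133.60524082, 580.15733687, 670.42331075])}
wrist {'fx': 309.70691628693146, 'fy': 309.70691628693146, 'cx': 316.87548219945927, 'cy': 200.29407046588608, 'hand_eye': array([[ 7.43249360e-04, -9.68769601e-01, -2.47961505e-01,
         7.01695891e+01],
       [ 9.99999608e-01,  8.39182262e-04, -2.81193634e-04,
         4.99428519e-01],
       [ 4.80496742e-04, -2.47961199e-01,  9.68769845e-01,
        -1.57576970e+02],
       [ 0.00000000e+00,  0.00000000e+00,  0.00000000e+00,
         1.00000000e+00]])}
```

View pics/scene0.png

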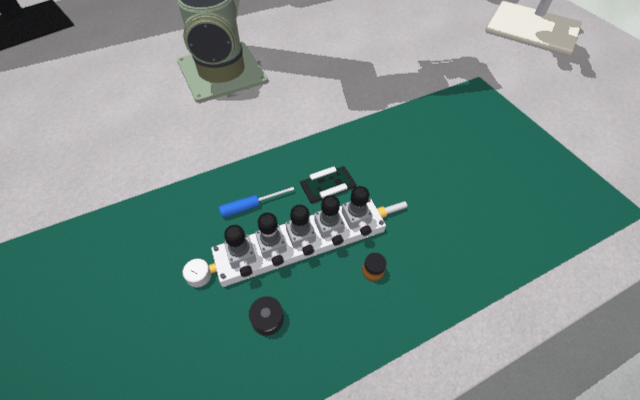

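View pics/top0.png

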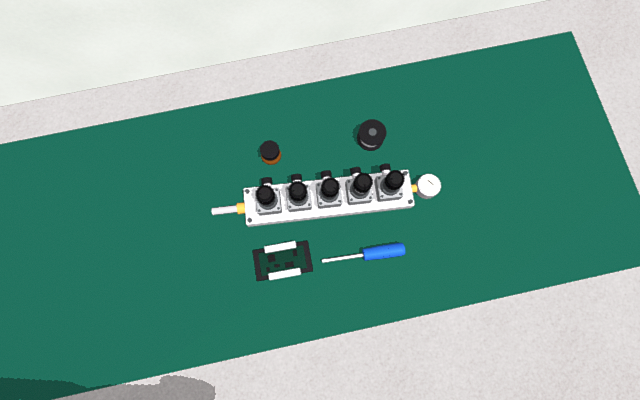

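View pics/wrist0.png

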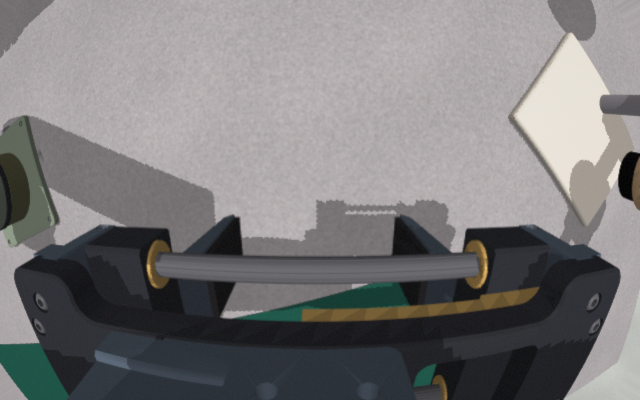

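The scene and top views both show the bank with its five black knobs, at about (235–360, 195–235) in scene and (265–395, 180–197) in top. I'll zoom in on them next.

Run:
```python
import cv2,numpy as np
a=cv2.imread("pics/scene0.png")[170:290,200:400]
b=cv2.imread("pics/top0.png")[160:230,235:435]
a=cv2.resize(a,None,fx=4,fy=4,interpolation=cv2.INTER_CUBIC);a=a[:320]
b=cv2.resize(b,None,fx=4,fy=4,interpolation=cv2.INTER_CUBIC)
cv2.imwrite("pics/zoom0.png",np.vstack([a,b]))
```

```text
(no output)
```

View pics/zoom0.png

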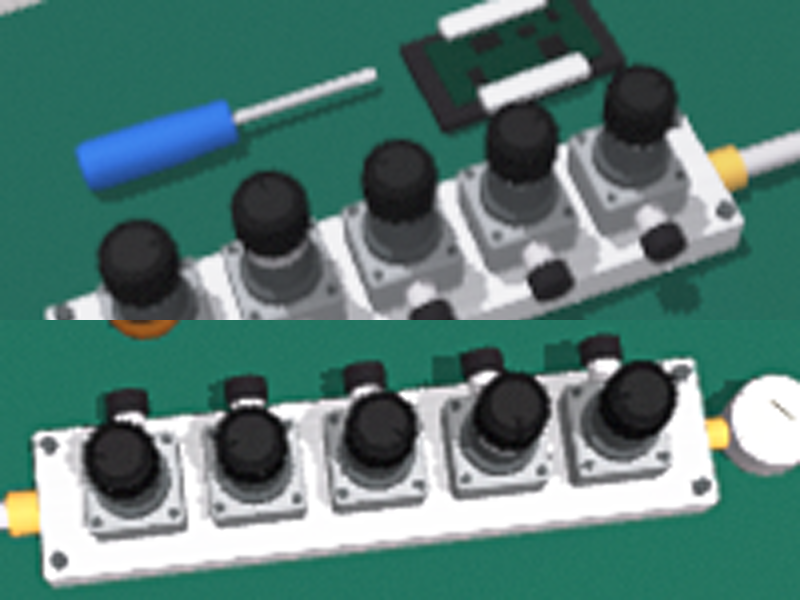

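Both zoomed views show a bright neck under the second knob from the gauge end (scene ~(267,222), top ~(363,184)), so that is the open valve. Next I'll locate all five knobs.

```bash
cat > h.py <<'E'
import cv2,numpy as np
from workcell import env
def ray(c,u,v):
    d=np.linalg.inv(c["R"])@np.array([(u-c["cx"])/c["fx"],(v-c["cy"])/c["fy"],1]); o=-c["R"].T@c["t"]; return o,d/np.linalg.norm(d)
def onz(c,u,v,z):
    o,d=ray(c,u,v); return o+d*(z-o[2])/d[2]
def tri(rs):
    A=sum(np.eye(3)-np.outer(d,d) for o,d in rs); b=sum((np.eye(3)-np.outer(d,d))@o for o,d in rs)
    return np.linalg.solve(A,b)
def proj(c,X):
    p=c["R"]@X+c["t"]; return np.array([c["fx"]*p[0]/p[2]+c["cx"],c["fy"]*p[1]/p[2]+c["cy"]])
E
python3 - <<'E'
from h import *
res={}
for n,seeds,in (("scene",[(235,236),(268,223),(300,215),(330,206),(360,196)]),("top",[(395,181),(363,184),(330,188),(298,192),(265,195)])):
    im=cv2.imread(f"pics/{n}0.png"); m=(im.max(2)<52).astype(np.uint8)
    m=cv2.morphologyEx(m,cv2.MORPH_OPEN,np.ones((3,3),np.uint8))
    k,l,st,ce=cv2.connectedComponentsWithStats(m)
    r=[]
    for s in seeds:
        i=l[s[1],s[0]]; print(n,s,i,st[i] if i else 0,ce[i].round(1)); r.append(ce[i])
    res[n]=r
cs,ct=env.calibration("scene"),env.calibration("top")
for a,b in zip(res["scene"],res["top"]):
    X=tri([ray(cs,*a),ray(ct,*b)]); print(X.round(1),(proj(cs,X)-a).round(1),(proj(ct,X)-b).round(1),onz(cs,*a,98)[:2].round(1),onz(ct,*b,98)[:2].round(1))
E
```

```text
scene (235, 236) 13 [225 225  20  22 267] [235.3 237.1]
scene (268, 223) 12 [258 213  19  21 306] [267.1 223.4]
scene (300, 215) 11 [291 205  18  21 316] [299.3 215.3]
scene (330, 206) 10 [322 195  17  21 297] [330.  205.3]
scene (360, 196) 7 [348 179  21  27 344] [358.  194.2]
top (395, 181) 8 [384 170  20  20 298] [393.6 179.9]
top (363, 184) 9 [353 173  19  20 283] [362.3 182.4]
top (330, 188) 12 [321 178  18  20 277] [329.6 187.6]
top (298, 192) 13 [289 182  18  19 267] [297.3 191.2]
top (265, 195) 14 [256 185  19  20 282] [265.1 194.8]
[ 588.2 -145.6   96.7] [-0.3  0. ] [-0.3 -0. ] [ 589.2 -145.2] [ 587.8 -145.7]
[593.  -88.2 106.5] [ 0.1 -0. ] [0.1 0. ] [587.8 -87.1] [595.1 -89.6]
[597.9 -30.2  98.9] [ 0. -0.] [0. 0.] [597.3 -30. ] [598.1 -30.2]
[603.2  27.7  99.7] [-0.  0.] [-0. -0.] [602.3  28.4] [603.6  27.6]
[607.2  84.1 104.4] [ 0.5 -0.1] [0.5 0.1] [603.2  86.2] [609.3  85.3]
```

The second knob from the gauge triangulates to (593, −88) with its centre at about 106 mm. Its neighbours sit near 98 mm, and the spacing of about 58 mm matches the given size. The row lies about 4.9° off world y, so the across-row jaw yaw is about 85°. I'll approach at yaw 120° so the turn is centred on 85°.

>>> play_rows([
  [30,-45.4,0,-3,0.3],
  [30,-45.4,0,-3,0.3],
  [30,-45.4,0,-3,0.3],
  [30,-45.4,0,-3,0.3],
  [30,-45.4,0,-3,0.3],
  [30,-45.4,0,-3,0.3],
  [30,-45.4,0,-3,0.3],
  [30,-45.4,0,-3,0.3],
  [30,-45.4,0,-3,0.3],
  [30,-45.4,0,-3,0.3],
  [30,-45.4,0,-3,0.3],
  [30,-45.4,0,-3,0.3],
  [30,-45.4,0,-3,0.3],
  [30,-45.4,0,-3,0.3],
  [0,0,0,0,0.3],
  [0,0,0,0,0.3],
  [0,0,0,0,0.3],
], newtons=12)

```text
time_s: 2.28
ee_pos: [593.0, -86.3, 228.1]
ee_rot: [-180.0, -0.0, 120.5]
force: [0.7, -1.3, -0.2]
gripper_width: 63.8
```

Run:
```python
from h import *
s=env.state();print(s["time_s"],s["qpos"].round(1),s["ee_pos"].round(2),s["ee_rot"].round(2),s["force"].round(2),s["torque"].round(3),s["gripper_width"])
cv2.imwrite("pics/wrist1.png",env.grab_frame("wrist")[:,:,::-1])
```

```text
2.275 [ -9.4  20.5  86.3   0.   73.2 -39.9] [592.97 -86.28 228.06] [-1.7999e+02 -3.0000e-02  1.2051e+02] [ 0.68 -1.27 -0.16] [-0.025  0.046 -0.04 ] 63.84780601604956
```

View pics/wrist1.png

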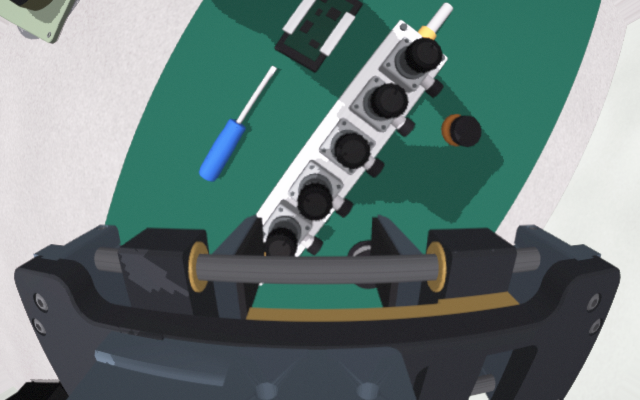

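The wrist view shows the open knob with its bright neck at about (315, 200). The end knob is at (281, 243), partly behind the left finger. I'll cross-check the position from this view.

Run:
```python
from h import *
from scipy.spatial.transform import Rotation as Ro
s=env.state(); c=env.calibration("wrist")
R=Ro.from_euler("xyz",s["ee_rot"],degrees=True).as_matrix()
im=cv2.imread("pics/wrist1.png"); m=(im.max(2)<50).astype(np.uint8)
m=cv2.morphologyEx(m,cv2.MORPH_OPEN,np.ones((5,5),np.uint8))
k,l,st,ce=cv2.connectedComponentsWithStats(m)
for (u,v),z in (((315,202),104),((351,150),98),((388,101),98),((422,54),98)):
    i=l[v,u]; u,v=ce[i]
    x=np.array([u-c["cx"],v-c["cy"]]); r=np.hypot(*x); th=r/c["fx"]
    d=np.r_[x/r*np.sin(th),np.cos(th)]
    H=c["hand_eye"]; d=R@H[:3,:3]@d; o=s["ee_pos"]+R@H[:3,3]
    print(i,st[i],(o+d*(z-o[2])/d[2]).round(1))
cv2.imwrite("pics/wz1.png",cv2.resize(im[130:260,240:400],None,fx=4,fy=4))
```

```text
14 [ 299  183   33   37 1009] [592.5 -89.4 104. ]
12 [335 134  34  34 943] [598.  -31.2  98. ]
9 [ 370   85   37   33 1009] [603.2  26.9  98. ]
5 [ 404   39   38   34 1006] [608.9  84.8  98. ]
```

View pics/wz1.png

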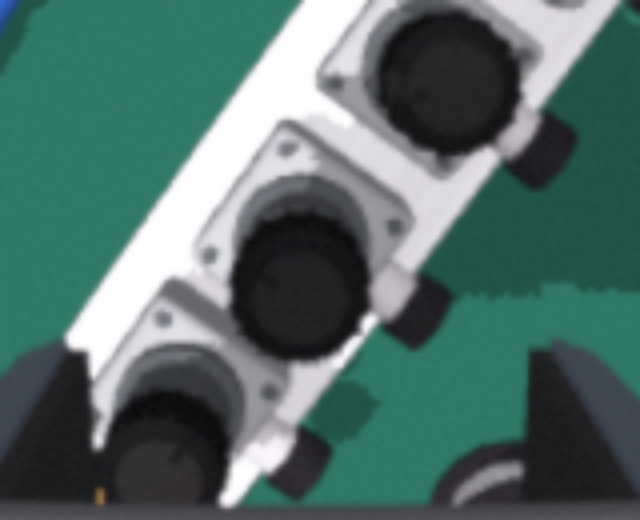

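The wrist view gives (592.5, −89.4) and the fixed cameras give (593.0, −88.2), so they agree to about 1 mm. I'll shift 2.5 mm in −y and go down to knob height.

>>> play_rows([
  [0,-2.5,-20,0,0.3],
  [0,0,-30,0,0.3],
  [0,0,-30,0,0.3],
  [0,0,-20,0,0.3],
  [0,0,-10,0,0.3],
  [0,0,-10,0,0.3],
  [0,0,-8,0,0.3],
  [0,0,0,0,0.3],
  [0,0,0,0,0.3],
  [0,0,0,0,0.3],
])

```text
time_s: 3.58
ee_pos: [594.0, -90.0, 100.5]
ee_rot: [179.9, 0.0, 120.4]
force: [-0.7, -0.2, -0.4]
gripper_width: 63.8
```

```bash
cat > st.py <<'E'
from h import *
s=env.state();print(s["time_s"],s["ee_pos"].round(2),s["ee_rot"].round(2),s["force"].round(2),s["torque"].round(3),s["gripper_width"].round(2),s["qpos"][5].round(2),s["effort"][5].round(3))
E
python3 st.py;python3 - <<'E'
from h import *
for n in ("wrist","scene"):
    im=env.grab_frame(n)[:,:,::-1]
    im=im[150:300,220:440] if n=="wrist" else im[150:280,200:400]
    cv2.imwrite(f"pics/{n}2.png",cv2.resize(im,None,fx=3.5,fy=3.5))
E
```

```text
Traceback (most recent call last):
  File "st.py", line 2, in <module>
    s=env.state();print(s["time_s"],s["ee_pos"].round(2),s["ee_rot"].round(2),s["force"].round(2),s["torque"].round(3),s["gripper_width"].round(2),s["qpos"][5].round(2),s["effort"][5].round(3))
                                                                                                                       ^^^^^^^^^^^^^^^^^^^^^^^^
AttributeError: 'float' object has no attribute 'round'
```

View pics/wrist2.png

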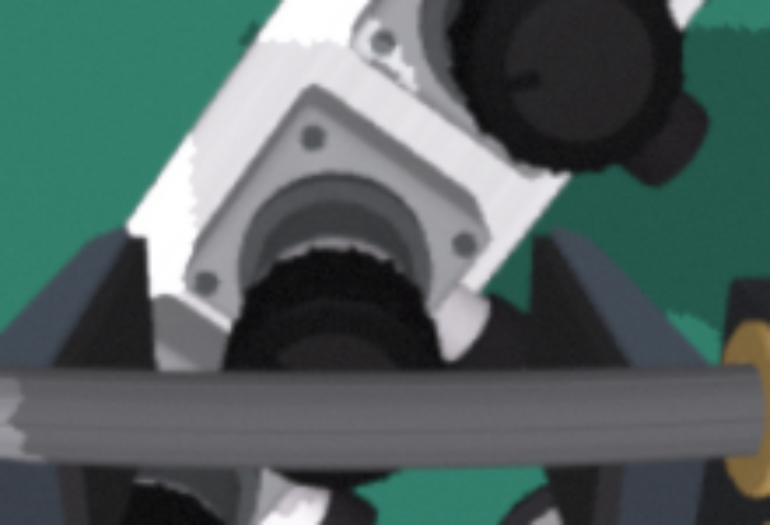

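View pics/scene2.png

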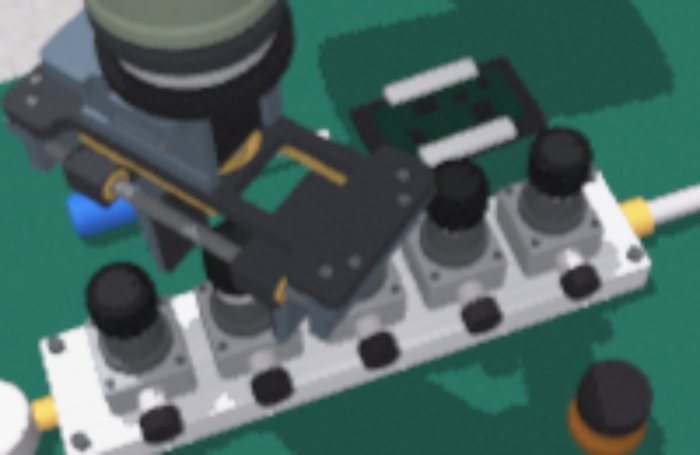

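The knob sits between the fingers, about 1.5 mm left of centre, with clear space to the neighbours. I'll correct by about 1 mm and close gently.

>>> play_rows([
  [-0.8,1.0,-0.5,0,0.3],
  [0,0,0,0,0.45],
  [0,0,0,0,0.6],
  [0,0,0,0,0.75],
  [0,0,0,0,0.75],
  [0,0,0,0,0.75],
  [0,0,0,0,0.75],
], newtons=12)

```text
time_s: 4.55
ee_pos: [592.3, -89.2, 99.4]
ee_rot: [-179.9, -0.0, 120.4]
force: [-2.6, -1.7, 1.2]
gripper_width: 31.8
```

```bash
sed -i 's/s\["gripper_width"\].round(2)/round(s["gripper_width"],2)/' st.py; python3 st.py
```

```text
4.55 [592.31 -89.24  99.41] [-1.7993e+02 -1.0000e-02  1.2043e+02] [-2.62 -1.74  1.17] [-0.433  0.475  0.025] 31.81 -40.06 0.021
```

Gripped at 31.8 mm with small side forces. I'll begin the clockwise turn.

>>> play_rows([
  [0,0,0,-2,0.75],
  [0,0,0,-2,0.75],
  [0,0,0,-2,0.75],
  [0,0,0,-2,0.75],
  [0,0,0,0,0.75],
])

```text
time_s: 5.18
ee_pos: [592.4, -89.2, 99.4]
ee_rot: [-179.9, -0.0, 112.3]
force: [-4.3, -3.8, 1.0]
gripper_width: 31.7
```

```bash
python3 st.py
```

```text
5.175 [592.35 -89.2   99.4 ] [-179.94   -0.    112.34] [-4.35 -3.75  0.97] [-0.604  0.729  0.029] 31.7 -31.97 0.046
```

>>> play_rows([
  [0,0,0,-2,0.75],
  [0,0,0,-2,0.75],
  [0,0,0,-2,0.75],
  [0,0,0,-2,0.75],
])

```text
time_s: 5.68
ee_pos: [592.3, -89.2, 99.4]
ee_rot: [-179.9, 0.0, 104.3]
force: [-3.2, -3.6, 1.4]
gripper_width: 31.0
```

```bash
python3 st.py;python3 - <<'E'
from h import *
im=env.grab_frame("wrist")[:,:,::-1]
cv2.imwrite(f"pics/wrist3.png",cv2.resize(im[150:300,220:440],None,fx=3.5,fy=3.5))
E
```

```text
5.675 [592.35 -89.18  99.4 ] [-1.7993e+02  1.0000e-02  1.0430e+02] [-3.15 -3.6   1.37] [-0.623  0.742  0.036] 31.02 -23.92 -0.165
```

View pics/wrist3.png

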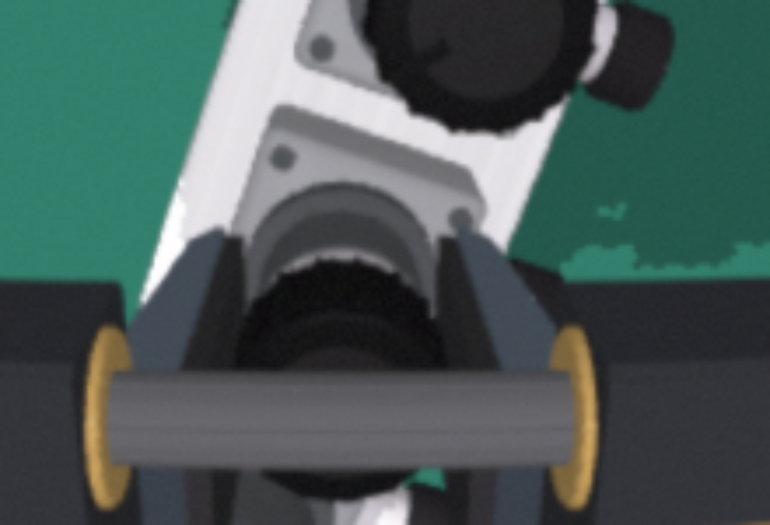

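Run:
```python
from h import *
for i in range(6):
    s=env.state(); print(s["force"].round(2),s["torque"].round(3),round(s["gripper_width"],2),s["effort"].round(3)[3:])
    im=env.grab_frame(["top","scene"][i%2])[:,:,::-1]
    if i==0: a=im[150:230,320:420]
    if i==1: b=im[190:270,220:320]
cv2.imwrite("pics/ts3.png",np.hstack([cv2.resize(x,None,fx=4,fy=4,interpolation=cv2.INTER_CUBIC) for x in(a,b)]))
```

```text
[-4.49 -2.8   1.78] [-0.658  0.715  0.014] 31.55 [ 1.101 -1.022  0.122]
[-3.82 -3.59  1.85] [-0.654  0.748 -0.022] 31.76 [ 1.087 -1.021  0.103]
[-3.79 -3.17  1.49] [-0.686  0.732  0.01 ] 31.78 [ 1.082 -1.022  0.015]
[-4.39 -3.24  1.31] [-0.628  0.718  0.   ] 31.6 [ 1.08  -1.021 -0.002]
[-2.73 -3.44  2.03] [-0.614  0.675 -0.   ] 31.69 [ 1.079 -1.021 -0.005]
[-4.31 -3.01  2.02] [-0.634  0.677  0.051] 32.21 [ 1.079 -1.021 -0.005]
```

View pics/ts3.png

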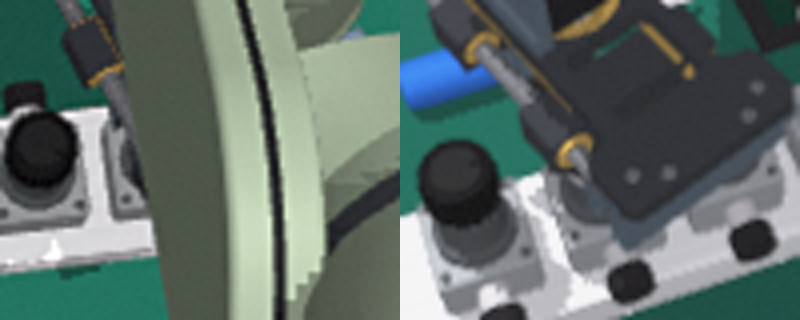

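Noise is about 0.02 N·m in torque and 0.3 mm in width, so those readings fit an ordinary friction turn of 16° so far. I'll turn further and then slow down near the earliest possible stop.

>>> play_rows([
  [0,0,0,-2,0.75],
  [0,0,0,-2,0.75],
  [0,0,0,-2,0.75],
  [0,0,0,-2,0.75],
  [0,0,0,-2,0.75],
])

```text
time_s: 6.65
ee_pos: [592.4, -89.2, 99.4]
ee_rot: [-179.9, 0.0, 94.3]
force: [-3.8, -2.9, 1.6]
gripper_width: 31.7
```

```bash
python3 st.py
```

```text
6.65 [592.4  -89.21  99.42] [-1.7994e+02  2.0000e-02  9.4300e+01] [-3.76 -2.93  1.55] [-0.639  0.74   0.076] 31.67 -13.92 -0.165
```

>>> play_rows([
  [0,0,0,-1.5,0.75],
  [0,0,0,-1.5,0.75],
])

```text
time_s: 6.9
ee_pos: [592.4, -89.2, 99.4]
ee_rot: [-179.9, 0.0, 91.3]
force: [-3.4, -3.0, 2.6]
gripper_width: 31.5
```

```bash
python3 st.py
```

```text
6.9 [592.36 -89.2   99.38] [-1.7994e+02  2.0000e-02  9.1310e+01] [-3.42 -2.97  2.64] [-0.589  0.751  0.082] 31.48 -10.94 -0.108
```

>>> play_rows([
  [0,0,0,-1.5,0.75],
  [0,0,0,-1.5,0.75],
], newtons=10)

```text
time_s: 7.15
ee_pos: [592.4, -89.2, 99.4]
ee_rot: [-179.9, 0.0, 88.3]
force: [-4.6, -2.8, 2.1]
gripper_width: 31.5
```

```bash
python3 st.py
```

```text
7.15 [592.37 -89.18  99.42] [-1.7995e+02  3.0000e-02  8.8310e+01] [-4.61 -2.78  2.13] [-0.63   0.727  0.007] 31.49 -7.94 -0.109
```

>>> play_rows([
  [0,0,0,-1.5,0.75],
  [0,0,0,-1.5,0.75],
])

```text
time_s: 7.4
ee_pos: [592.4, -89.2, 99.4]
ee_rot: [-179.9, 0.0, 85.3]
force: [-4.1, -2.8, 0.9]
gripper_width: 31.9
```

```bash
python3 st.py
```

```text
7.4 [592.38 -89.22  99.41] [-1.7995e+02  3.0000e-02  8.5310e+01] [-4.12 -2.84  0.94] [-0.6    0.726  0.011] 31.88 -4.94 -0.109
```

>>> play_rows([
  [0,0,0,-1.5,0.75],
  [0,0,0,-1.5,0.75],
])

```text
time_s: 7.65
ee_pos: [592.4, -89.2, 99.4]
ee_rot: [-180.0, 0.0, 82.3]
force: [-4.1, -2.8, 2.0]
gripper_width: 31.5
```

```bash
python3 st.py;python3 - <<'E'
from h import *
im=env.grab_frame("wrist")[:,:,::-1]
a=cv2.resize(im[150:300,220:440],None,fx=3.5,fy=3.5)
cv2.imwrite("pics/wrist4.png",a); b=cv2.imread("pics/wrist3.png")
g=lambda x: np.clip(x[240:380,200:480].astype(int)*3,0,255).astype(np.uint8)
cv2.imwrite("pics/cmp4.png",cv2.resize(np.vstack([g(b),g(a)]),None,fx=2,fy=2))
E
```

```text
7.65 [592.4  -89.2   99.43] [-1.7995e+02  3.0000e-02  8.2310e+01] [-4.14 -2.84  2.01] [-0.659  0.725  0.117] 31.48 -1.94 -0.109
```

View pics/cmp4.png

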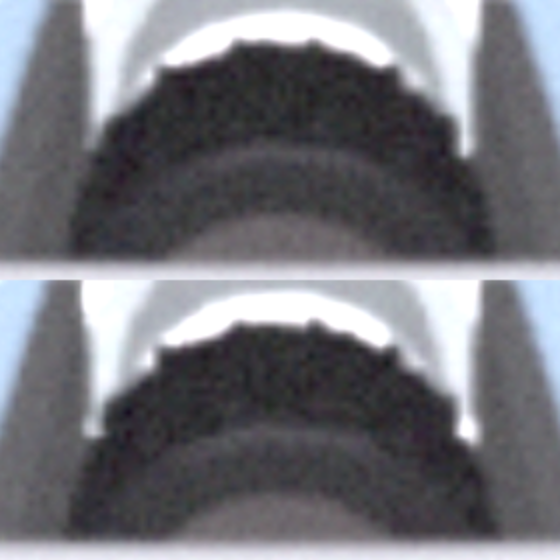

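The flute pattern, with teeth at (160, 240, 315, 390) in both crops, has not moved relative to the fingers, so there is no slip. Joint-6 effort is a steady −0.109 and less noisy than the torque reading, so I'll watch that for the stop.

>>> play_rows([
  [0,0,0,-1.5,0.75],
  [0,0,0,-1.5,0.75],
])

```text
time_s: 7.95
ee_pos: [592.4, -89.2, 99.4]
ee_rot: [-179.9, 0.0, 79.3]
force: [-3.1, -3.6, 1.7]
gripper_width: 31.7
```

```bash
python3 st.py
```

```text
7.95 [592.4  -89.19  99.38] [-1.7995e+02  4.0000e-02  7.9320e+01] [-3.11 -3.57  1.73] [-0.669  0.71   0.048] 31.69 1.06 -0.109
```

>>> play_rows([
  [0,0,0,-1.5,0.75],
  [0,0,0,-1.5,0.75],
])

```text
time_s: 8.2
ee_pos: [592.4, -89.2, 99.4]
ee_rot: [-180.0, 0.0, 76.3]
force: [-4.4, -2.3, 1.6]
gripper_width: 31.9
```

```bash
python3 st.py
```

```text
8.2 [592.41 -89.21  99.41] [-1.7995e+02  4.0000e-02  7.6320e+01] [-4.41 -2.34  1.65] [-0.643  0.772  0.056] 31.91 4.06 -0.109
```

>>> play_rows([
  [0,0,0,-1.5,0.75],
  [0,0,0,-1.5,0.75],
])

```text
time_s: 8.45
ee_pos: [592.4, -89.2, 99.4]
ee_rot: [-180.0, 0.0, 73.3]
force: [-4.0, -3.5, 0.9]
gripper_width: 31.6
```

```bash
python3 st.py
```

```text
8.45 [592.39 -89.17  99.38] [-1.7995e+02  4.0000e-02  7.3320e+01] [-3.98 -3.47  0.89] [-0.649  0.692  0.071] 31.65 7.06 -0.071
```

>>> play_rows([
  [0,0,0,-1.5,0.75],
  [0,0,0,-1.5,0.75],
])

```text
time_s: 8.7
ee_pos: [592.4, -89.1, 99.4]
ee_rot: [-180.0, 0.0, 70.3]
force: [-3.9, -3.0, 2.7]
gripper_width: 32.1
```

```bash
python3 st.py
```

```text
8.7 [592.44 -89.08  99.4 ] [-1.7996e+02  3.0000e-02  7.0340e+01] [-3.88 -2.96  2.75] [-0.494  0.737  0.269] 32.08 10.04 0.072
```

The stop is felt after about 49° (0.86 rad): torque jumped to 0.27 N·m and effort rose from −0.109 to +0.072. That is about 18 N on the stop. I'll ease back 1.5° to relieve it, then press down in small steps.

>>> play_rows([
  [0,0,0,1.5,0.75],
  [0,0,0,0,0.75],
])

```text
time_s: 8.95
ee_pos: [592.5, -89.0, 99.4]
ee_rot: [-180.0, 0.0, 71.9]
force: [-3.7, -2.6, 1.0]
gripper_width: 31.7
```

```bash
python3 st.py
```

```text
8.95 [592.48 -89.04  99.4 ] [-1.7996e+02  2.0000e-02  7.1930e+01] [-3.72 -2.6   0.97] [-0.601  0.74   0.071] 31.67 8.45 0.033
```

>>> play_rows([
  [0,0,-0.5,0,0.75],
  [0,0,-0.5,0,0.75],
  [0,0,-0.5,0,0.75],
])

```text
time_s: 9.32
ee_pos: [592.4, -89.0, 98.8]
ee_rot: [-180.0, 0.0, 71.9]
force: [-5.8, -2.3, 6.9]
gripper_width: 31.6
```

```bash
python3 st.py
```

```text
9.325 [592.44 -89.05  98.82] [-1.7998e+02  2.0000e-02  7.1920e+01] [-5.84 -2.33  6.86] [-0.525  1.097  0.086] 31.63 8.45 0.063
```

>>> play_rows([
  [0,0,-0.5,0,0.75],
  [0,0,-0.5,0,0.75],
])

```text
time_s: 9.57
ee_pos: [592.5, -89.0, 97.9]
ee_rot: [-180.0, 0.0, 71.9]
force: [-5.3, -3.5, 7.4]
gripper_width: 31.9
```

```bash
python3 st.py
```

```text
9.575 [592.47 -89.02  97.93] [-1.7999e+02  2.0000e-02  7.1920e+01] [-5.29 -3.45  7.45] [-0.493  1.099  0.077] 31.89 8.45 0.064
```

>>> play_rows([
  [0,0,-0.5,0,0.75],
  [0,0,-0.5,0,0.75],
])

```text
time_s: 9.82
ee_pos: [592.5, -89.0, 97.0]
ee_rot: [-180.0, 0.0, 71.9]
force: [-6.8, -3.3, 7.7]
gripper_width: 31.9
```

```bash
python3 st.py
```

```text
9.825 [592.46 -89.04  96.96] [-1.7999e+02  2.0000e-02  7.1920e+01] [-6.77 -3.27  7.75] [-0.539  1.149  0.063] 31.95 8.45 0.066
```

It is past the 1.5 mm ledge depth with a steady force of about 6 N, so it is sinking into the slot (or the pads are slipping). I'll continue and then check.

>>> play_rows([
  [0,0,-0.5,0,0.75],
  [0,0,-0.5,0,0.75],
  [0,0,-0.5,0,0.75],
  [0,0,-0.5,0,0.75],
])

```text
time_s: 10.32
ee_pos: [592.5, -89.0, 95.0]
ee_rot: [-180.0, 0.0, 71.9]
force: [-5.4, -3.5, 8.0]
gripper_width: 31.7
```

```bash
python3 st.py
python3 - <<'E'
from h import *
im=env.grab_frame("wrist")[:,:,::-1]
a=cv2.resize(im[150:300,220:440],None,fx=3.5,fy=3.5)
cv2.imwrite("pics/wrist5.png",a); b=cv2.imread("pics/wrist4.png")
g=lambda x: np.clip(x[140:380,200:480].astype(int)*3//2,0,255).astype(np.uint8)
cv2.imwrite("pics/cmp5.png",cv2.resize(np.hstack([g(b),g(a)]),None,fx=1.4,fy=1.4))
E
```

```text
10.325 [592.46 -89.01  95.  ] [-1.7999e+02  2.0000e-02  7.1920e+01] [-5.43 -3.46  7.95] [-0.517  1.114  0.047] 31.71 8.45 0.068
```

View pics/cmp5.png

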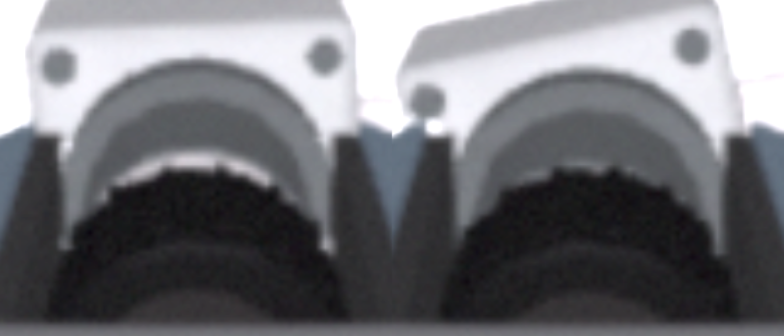

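The bright neck at (200, 160) on the left is nearly gone on the right (590, 165), so the knob is sinking with the gripper. About 1.6 mm remains.

>>> play_rows([
  [0,0,-0.5,0,0.75],
  [0,0,-0.5,0,0.75],
])

```text
time_s: 10.62
ee_pos: [592.5, -89.0, 94.1]
ee_rot: [-180.0, 0.0, 71.9]
force: [-6.2, -2.2, 8.6]
gripper_width: 31.8
```

```bash
python3 st.py
```

```text
10.625 [592.48 -88.98  94.07] [-1.7999e+02  2.0000e-02  7.1920e+01] [-6.16 -2.22  8.61] [-0.509  1.15   0.129] 31.84 8.46 0.069
```

>>> play_rows([
  [0,0,-0.4,0,0.75],
])

```text
time_s: 10.75
ee_pos: [592.5, -89.0, 93.7]
ee_rot: [-180.0, 0.0, 71.9]
force: [-6.0, -3.2, 9.3]
gripper_width: 31.7
```

```bash
python3 st.py
```

```text
10.75 [592.47 -89.    93.66] [-1.7999e+02  2.0000e-02  7.1920e+01] [-5.97 -3.17  9.32] [-0.544  1.163  0.058] 31.74 8.45 0.07
```

>>> play_rows([
  [0,0,-0.4,0,0.75],
])

```text
time_s: 10.88
ee_pos: [592.5, -89.0, 93.3]
ee_rot: [-180.0, 0.0, 71.9]
force: [-5.6, -2.5, 9.1]
gripper_width: 31.7
```

```bash
python3 st.py
```

```text
10.875 [592.46 -89.    93.27] [-1.7999e+02  2.0000e-02  7.1920e+01] [-5.62 -2.55  9.09] [-0.494  1.188  0.088] 31.66 8.45 0.07
```

>>> play_rows([
  [0,0,-0.4,0,0.75],
])

```text
time_s: 11.0
ee_pos: [592.5, -89.0, 93.0]
ee_rot: [-180.0, 0.0, 71.9]
force: [-7.0, -2.7, 10.0]
gripper_width: 31.5
```

```bash
python3 st.py
```

```text
11.0 [592.48 -89.04  93.05] [-1.7999e+02  2.0000e-02  7.1920e+01] [-7.04 -2.68  9.99] [-0.569  1.291  0.052] 31.51 8.45 0.07
```

>>> play_rows([
  [0,0,-0.4,0,0.75],
])

```text
time_s: 11.12
ee_pos: [592.5, -89.0, 92.9]
ee_rot: [-180.0, 0.0, 71.9]
force: [-6.7, -2.5, 10.9]
gripper_width: 31.7
```

```bash
python3 st.py
```

```text
11.125 [592.47 -89.02  92.91] [-1.800e+02  2.000e-02  7.192e+01] [-6.66 -2.48 10.95] [-0.517  1.374  0.08 ] 31.71 8.45 0.071
```

The step response is shrinking (0.4, then 0.22, then 0.14 mm) while the force rises, so it has reached bottom. I'll give one more light push to confirm.

>>> play_rows([
  [0,0,-0.4,0,0.75],
  [0,0,0,0,0.75],
])

```text
time_s: 11.38
ee_pos: [592.5, -89.0, 92.8]
ee_rot: [180.0, 0.0, 71.9]
force: [-8.1, -2.8, 11.6]
gripper_width: 32.0
```

```bash
python3 st.py
python3 - <<'E'
from h import *
im=env.grab_frame("wrist")[:,:,::-1]
a=cv2.resize(im[150:300,220:440],None,fx=3.5,fy=3.5)
cv2.imwrite("pics/wrist6.png",a)
E
```

```text
11.375 [592.48 -89.01  92.77] [1.7999e+02 1.0000e-02 7.1920e+01] [-8.07 -2.78 11.63] [-0.449  1.348  0.065] 32.02 8.45 0.073
```

View pics/wrist6.png

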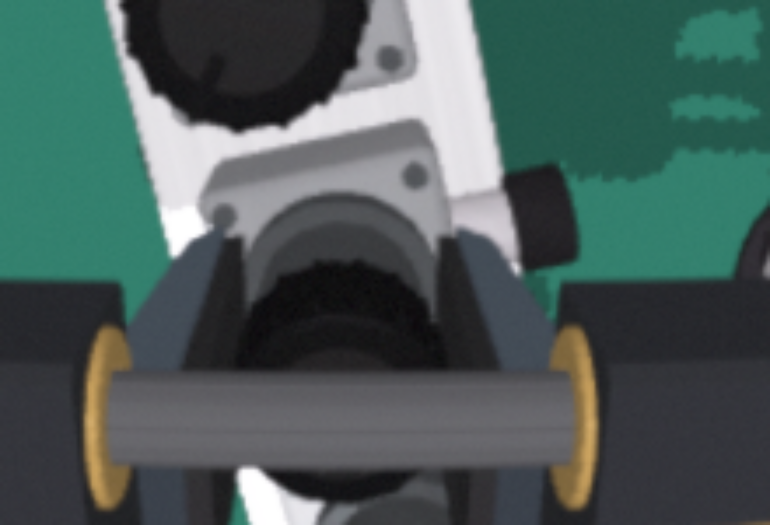

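The bright neck is no longer visible and the knob sits on the bonnet. I'll open the fingers, wait, and rise straight up.

>>> play_rows([
  [0,0,0,0,0.6],
  [0,0,0,0,0.4],
  [0,0,0,0,0.3],
  [0,0,0,0,0.3],
  [0,0,0,0,0.3],
  [0,0,0,0,0.3],
  [0,0,10,0,0.3],
  [0,0,20,0,0.3],
  [0,0,30,0,0.3],
  [0,0,40,0,0.3],
  [0,0,40,0,0.3],
  [0,0,0,0,0.3],
])

```text
time_s: 12.92
ee_pos: [594.8, -89.2, 235.6]
ee_rot: [179.5, -0.1, 71.9]
force: [0.3, -0.5, -0.1]
gripper_width: 64.0
```

>>> play_rows([
  [-20,40,10,0,0.3],
  [-20,50,10,0,0.3],
  [-20,50,10,0,0.3],
  [-20,50,10,0,0.3],
  [-20,50,10,0,0.3],
  [-20,50,10,0,0.3],
  [-20,40,0,0,0.3],
  [0,0,0,0,0.3],
  [0,0,0,0,0.3],
])

```text
time_s: 14.05
ee_pos: [452.7, 240.6, 290.4]
ee_rot: [-180.0, 0.1, 71.9]
force: [0.7, -0.7, -0.1]
gripper_width: 63.9
```

```bash
python3 st.py
python3 - <<'E'
from h import *
for n in ("scene","top"):cv2.imwrite(f"pics/{n}7.png",env.grab_frame(n)[:,:,::-1])
a=cv2.imread("pics/scene7.png")[170:250,200:400]
b=cv2.imread("pics/top7.png")[160:230,235:435]
cv2.imwrite("pics/zoom7.png",np.vstack([cv2.resize(x,None,fx=4,fy=4,interpolation=cv2.INTER_CUBIC) for x in (a,b)]))
for n in("scene","top"):
    d=cv2.absdiff(cv2.imread(f"pics/{n}0.png"),cv2.imread(f"pics/{n}7.png")).max(2)
    cv2.imwrite(f"pics/d{n}7.png",d)
res={}
for n,seeds in (("scene",[(235,236),(268,226),(300,215),(330,206)]),("top",[(395,181),(362,186),(330,188),(298,192)])):
    im=cv2.imread(f"pics/{n}7.png"); m=(im.max(2)<52).astype(np.uint8)
    m=cv2.morphologyEx(m,cv2.MORPH_OPEN,np.ones((3,3),np.uint8))
    k,l,st,ce=cv2.connectedComponentsWithStats(m); res[n]=[ce[l[v,u]] for u,v in seeds]
cs,ct=env.calibration("scene"),env.calibration("top")
for a,b in zip(res["scene"],res["top"]): print(a.round(1),b.round(1),tri([ray(cs,*a),ray(ct,*b)]).round(1))
E
```

```text
14.05 [452.67 240.61 290.43] [-1.7998e+02  7.0000e-02  7.1940e+01] [ 0.66 -0.67 -0.09] [-0.079  0.096  0.041] 63.87 44.8 0.0
[235.4 237.1] [393.6 179.9] [ 588.3 -145.5   96.8]
[268.2 226.6] [361.6 183.8] [593.4 -87.8  96.3]
[299.4 215.3] [329.6 187.7] [597.8 -30.1  98.6]
[330.  205.3] [297.4 191.2] [603.3  27.6  99.9]
```

View pics/zoom7.png

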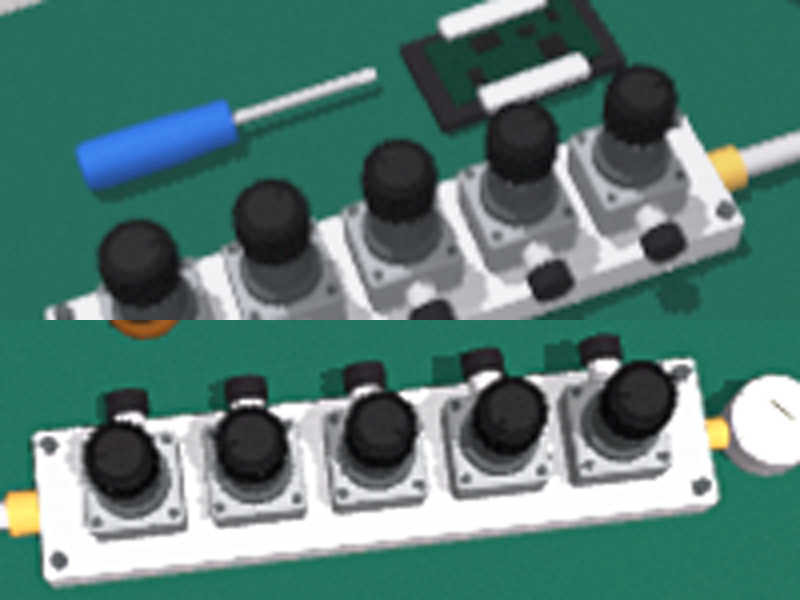

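View pics/scene7.png

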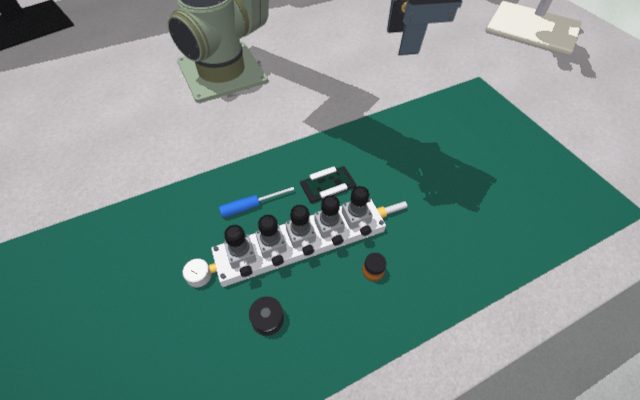

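The second knob, now at (268, 227) in scene, is level with its neighbours and shows no bright neck. Its centre triangulates to 96.3 mm against 97–99 mm for the others. The screwdriver, board holder, jar and reel look unmoved and the arm is clear, so I'll hand in.

```bash
python3 -c "
from workcell import env
print(env.job_done())"
```

```text
the job is handed in; nothing more can be done
None
```

The open valve, second from the gauge end, is shut: I turned its knob clockwise to the stop, pressed it home and let go. The job was handed in at about 14 s of the 61 s allowed.

- **Turn:** I gripped the knob at 10–12 N and turned it about 49° (0.86 rad). The stop showed as a torque jump to about 0.27 N·m, roughly 18 N on the pin by estimate (limit 30 N). I eased back 1.5° before pressing.
- **Press:** The knob went down about 6 mm and then stopped yielding. The tool force was then about 11.6 N in total, including friction and sensor offset. I opened the fingers and backed away upwards.
- **Last checks:** The bright neck is no longer visible. The knob's centre triangulates to 96.3 mm, down from 106.5 mm, against 96.8–99.9 mm for three of its neighbours. That is a 10 mm drop where 6 mm was expected, so image heights are only good to a few millimetres. The loose things look unmoved in the pictures; I did not measure their positions.
- **Torque reading:** It was noisy while turning (about 0.01–0.12 N·m), so I relied mainly on the steadier joint-6 effort to recognise the stop.

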